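# Reset the iris damper of a bench fume extractor to its marker and clamp it

### The job

The intake of the bench fume extractor is throttled too far for the next weld. Push the small clamping lever well round to free the iris ring, then push the upright knob of the ring's long lever along the scale until the lever's narrow bar is centred over the clip-on marker on the scale's rim, and push the clamping lever all the way back so that the setting is clamped. Push both levers with the fingertips, without gripping or forcing them. Leave the tools and other things around and on the extractor where they are.

Things in the scene. Friction and masses are not known exactly. Their poses are not given: they have to be found in the camera images.
- extractor: Bench fume extractor: grey sheet-metal case 200 x 230 x 105 mm, fixed. Origin: centre of its underside, on the table; z up. Its front (switch) looks along its own -x, its left side is +y. Deck 105 mm above the origin; on it a round iris under a steel ring (diameter 134 mm, top at 121 mm), a scale in front of the ring (to 98 mm from the axis, top at 118 mm) and the clamping lever at the left.
- iris_axis (a point): Point on the vertical axis of the iris ring, 121 mm above the table, at the centre of the extractor. Axes as the extractor's.
- iris_ring (a joint): Angle of the ring and its long lever about the vertical axis through iris_axis, rad. 0 = iris nearly shut; grows counter-clockwise from above (lever goes from front-left to front-right), stop at 1.48 = open. The lever's bar points in direction 2.705 + value, counter-clockwise from the extractor's +x. Stays where left. Free, it takes about 2 N at the knob; clamped, it holds against 25 N.
- lever_knob (a point): Middle of the black upright knob at the end of the ring's lever, 118 mm from the iris axis, 147 mm above the table. Round grip 18 mm in diameter, 129 to 162 mm above the table. Below it the lever's steel bar (7 mm wide, at 122 to 127 mm) runs to the ring. The point's x axis points outward from the iris axis along the bar, z up.
- set_marker: Setting marker: brass saddle clip on the scale's outer rim, 18 mm wide along the rim, two low ribs at its ends, top about 122 mm above the table; the lever's bar passes just above it. Fixed. Origin on the iris axis, 115 mm above the table; x points outward through the middle of the clip. The lever is set when its bar points along this x axis.
- marker_mid (a point): Middle of the marker clip, 95.5 mm from the iris axis.
- clamp_lever (a joint): Angle of the clamping lever about the vertical axis at clamp_pivot, rad. 0 = clamped home at its stop; grows counter-clockwise from above as it is freed, stop at 1.31. Ring gripped below about 0.4, free above 0.5. The lever points in direction 0.524 + value from the extractor's +x (back-left to left). Stays where left; takes about 2.5 N at its end, up to 4 N over the last part of clamping.
- clamp_end (a point): Centre of the ball (17 mm in diameter) at the free end of the black clamping lever: 56 mm from its pivot axis, 154 mm above the table. The lever is a round bar 11 mm thick that rises from its hub outward to this ball. x axis outward along the lever.
- clamp_pivot (a point): Point on the pivot axis of the clamping lever, 154 mm above the table; it lies 82 mm from the iris axis in the extractor's direction 1.745 rad (left).
- contact_tip1: Small brass-coloured tip, 9 mm in diameter, 34 mm high, standing on the right rear of the extractor's deck. Leave alone.
- contact_tip2: Second such tip, standing next to the first. Leave alone.
- locking_pliers: Locking pliers, 49 x 193 x 15 mm, lying on the table. Leave alone.
- adjustable_wrench: Adjustable wrench, 50 x 224 x 12 mm, lying on the table. Leave alone.
- magnet_square: Flat triangular magnetic square, 93 x 90 x 17 mm, lying on the table. Leave alone.
- mug: Mug, 82 x 117 x 91 mm, standing on the table at the right. Leave alone.
- tape_measure: Tape measure, 36 x 79 x 69 mm, standing behind the extractor to the left. Leave alone.
- paint_pen: Pen-shaped marker, 14 x 138 x 12 mm, lying on the table. Leave alone.

How it is judged:
On the way, in this order (a step that is already met when the one before it is completed fails the run):
1. the clamping lever has been pushed round and the ring is free (value of joint clamp_lever above 0.5 rad), for 0.1 s.
2. with the clamp free, the lever's bar stands over the marker (value of joint clamp_lever above 0.45 rad and angle between the x axis of lever_knob and the x axis of set_marker, either way round below 0.07 rad and velocity of joint iris_ring between -0.05 and 0.05 rad/s), for 0.2 s.
3. the clamping lever is pushed back home with the bar still over the marker (value of joint clamp_lever below 0.15 rad and angle between the x axis of lever_knob and the x axis of set_marker, either way round below 0.07 rad), for 0.2 s.
At the end, for the whole second after the job is handed in: The lever's bar points at the middle of the marker within 0.07 rad (4 degrees, about 7 mm at the marker), the clamping lever is within 0.15 rad of its clamped stop, and the ring is at rest (all of step 3 and velocity of joint iris_ring between -0.02 and 0.02 rad/s); the robot touches nothing.
It fails at once if a bystander is lifted, knocked or pushed more than 20 mm (distance of any of contact_tip1, contact_tip2, locking_pliers, adjustable_wrench, magnet_square, mug, tape_measure, paint_pen from where it was at the start of the episode above 0.02 m).
It fails at once if the ring's lever is forced or gripped hard (more than 20 N) (contact force between the fingers and iris_ring above 20 N).
It fails at once if the clamping lever is forced or gripped hard (more than 40 N) (contact force between the fingers and clamp_lever above 40 N).
It also fails if it takes over 72 s, if anything falls off the work surface, if the arm or the gripper's body presses on something with over 40 N, if the wrist force passes 120 N, or if a joint passes its speed limit or range.

### The arm

A 6-joint arm with a two-finger parallel gripper is mounted at the origin on a cart in front of the work surface, level with it; the furniture and walls round the work are solid. World frame = base frame: x ahead of the robot, y to its left, z up, the work surface at z = 0. Lengths are in m, angles in rad, forces in N, time in s.
With the tool pointing down it reaches from about 0.375 to 0.975 m from the base axis. Payload 3.8 kg.
Tool frame: the origin (TCP) lies midway between the tips of the shut fingers; the grasp point (between the pads) lies 19 mm behind it (bot.grip_point_offset is the z of the grasp point in the tool frame, in m); z points along the fingers, y is the line along which they close (so a half turn about z gives the same grasp; the last joint's range is limited). The gripper opens to 85 mm and grips with 20 to 120 N. Pads are 22 mm wide; open, the fingers measure 114 mm over their backs; the gripper's body (76 mm by 85 mm) begins 54 mm behind the grasp point. The pads swing forward as they close: fully open they stand 13 mm farther back than shut.
Start: joints at [-0.037, 0.264, 1.604, -0, 1.274, -0.037], TCP at [0.675, -0, 0.231] pointing down, gripper open.
Joint ranges: [-2.63, 2.63], [-0.94, 2.18], [0.31, 2.57], [-1.31, 4.45], [0, 2.66], [-2.55, 2.55]. Speed limits (rad/s): [2.57, 2.57, 3.14, 3.14, 3.14, 3.14].

### API

Orientations are given as a rotation vector (axis times angle).
In Python, from workcell import sensors, optics, order, bot gives the robot as it stands.
- The arm moves only by the tool play_rows, never from a script. Its argument "commands" is a list of rows, each a list of 6 numbers: the shift along the tool's x, y, z in cm, then the turn, a rotation vector about the tool's x, y, z in rad. In form: [[dx, dy, dz, wx, wy, wz], ...]. A call has 1 to 5 rows; each row shifts and turns the commanded pose from where the row before left it, along the tool's axes as they then stand; what a row does not reach is not made up. A row lasts 1/12 s, in which the tool goes at most 41.7 mm and 7.16 degrees, less where a joint would pass 70% of its speed; a pose out of reach is approached as far as the arm can. A call with a gripper value outside its range is refused whole. "grip" is the closure, from 0 (fully open) to 1 (shut), set as the call begins (left out, the last holds). The fingers move at their own pace and stop on an object; "force" is the grip in N (left out, the last holds). Time passes only in rows, so rows that do not move let the fingers close. It gives the time, the measured TCP pose, the force, the opening and the grip force at its end, in the units of the state.
- sensors.read_state(): the state, without advancing time (a new reading comes with each control period).
- optics.read_camera(name): name is "scene" or "side" or "wrist"; returns the picture (420x560x3 uint8, red, green, blue); there is no depth.
- optics.camera_info(name): a dict with "mtx" (3x3 intrinsics, pixels), "R" (3x3) and "t" (3): a world point X has camera coordinates R X + t. Camera axes: x right, y down, z forward; pixel columns grow to the right and rows downward; lengths in m; the calibration is good to about 2 mm. A picture is of the moment at which its call begins: read the wrist's pose just before it. camera_info takes no time and is no camera call; for the wrist camera it gives the pose at the moment of the call.
- order.finish_job(): hands the job in; it is judged then, once.
The state is a dict: "time": time; "q": joint angles; "joint_vel": joint speeds; "joint_torque": joint torques, N m; "tool_pos": TCP position; "tcp_rot": TCP orientation; "wrist_force": force on the tool from outside, world axes, zero at the start; "torque": the same for the moment, N m; "width": opening from 0.0 (shut) to 1.0 (fully open); "grip_force": force on a finger pad.
Only numpy, scipy, OpenCV 4.12 (cv2) and the standard library are available. Lean on these libraries where they do the work, as an engineer would, in place of code of your own. Each camera call takes 0.05 s, during which the arm holds its last target. There are 200 camera calls.

## Working session

There is one attempt and no reset: what is moved stays moved. The work goes in short steps, Python scripts to look and compute and a tool call to move; the robot and the scene stay as the last step left them, time stands still between calls to the robot, and variables do not carry over. Pictures are saved under pics/ and viewed, at most 12 in all, crops included, and the job is handed in when it is done.

Besides the shell and the picture viewer there is one more tool, called by a JSON object that holds its "op" and its "data", one argument or row to a line. play_rows: Moves the arm, as the interface text tells. Its arguments: {"type":"object","properties":{"commands":{"type":"array","items":{"type":"array","items":{"type":"number"}}},"grip":{"type":"number"},"force":{"type":"number"}},"required":["commands"]}

```bash
mkdir -p pics
python3 - <<'E'
from workcell import sensors, optics
import cv2
for n in ("scene","side"):
    cv2.imwrite(f"pics/{n}0.png",cv2.resize(optics.read_camera(n)[:,:,::-1],(800,600),interpolation=cv2.INTER_CUBIC))
s=sensors.read_state();print(s["time"],s["tool_pos"],s["tcp_rot"],s["width"])
E
```

```text
0.1 [6.74341620e-01 2.54018974e-05 2.30106907e-01] [-2.22037907e+00 -2.22044188e+00  2.15623222e-03] 0.9990369467590899
```

View pics/scene0.png

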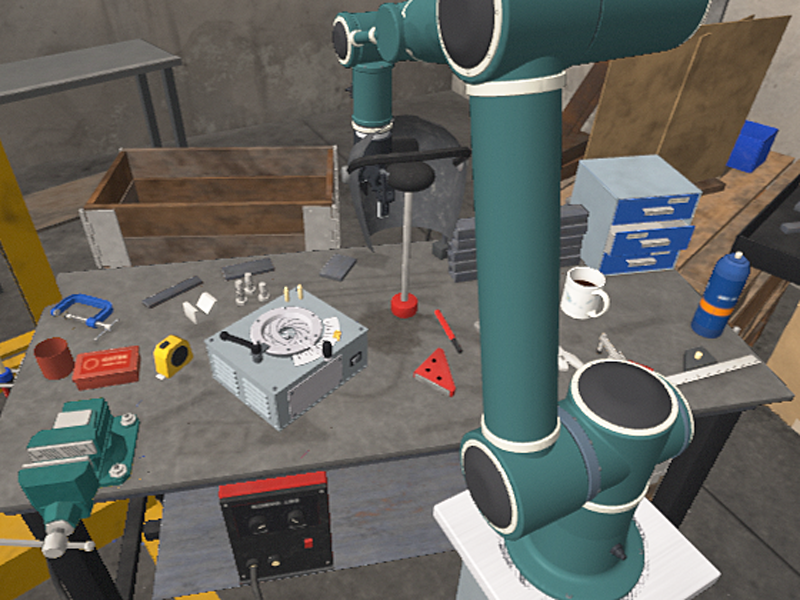

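View pics/side0.png

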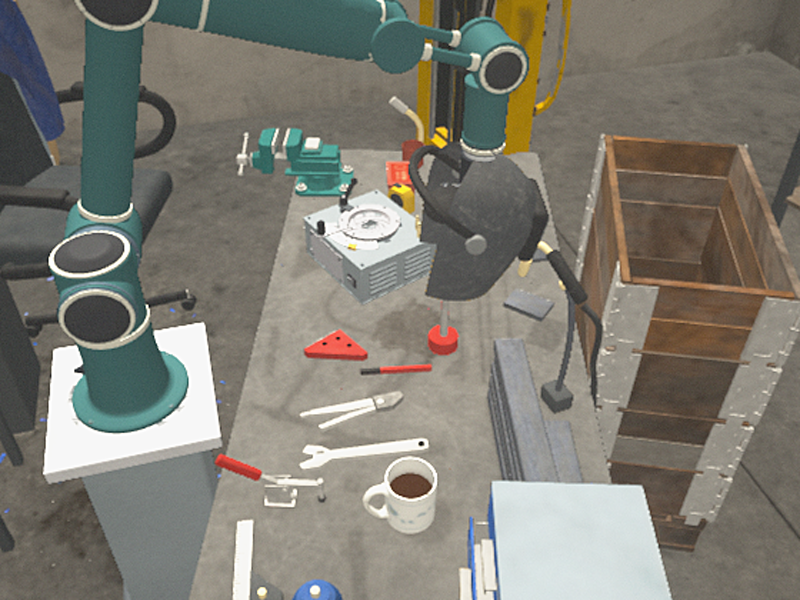

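The scene view shows the extractor at about (288,350), its front switch facing right and its left side with the clamp at (240,345). The knob is at (327,349). I'll enlarge both views.

Run:
```python
from workcell import optics
import cv2, numpy as np
a=optics.read_camera("scene")[195:305,135:265,::-1]; b=optics.read_camera("side")[115:225,200:330,::-1]
cv2.imwrite("pics/crop1.png",np.hstack([cv2.resize(i,None,fx=3,fy=3,interpolation=cv2.INTER_CUBIC) if 0 else cv2.resize(i,(390,330),interpolation=cv2.INTER_CUBIC) for i in(a,b)]))
for n in("scene","side"):
    c=optics.camera_info(n);R=np.array(c["R"]);print(n,-R.T@np.array(c["t"]),R[2])
```

```text
scene [-0.31674376  0.51119337  0.87769611] [ 0.68875232 -0.38563429 -0.61392706]
side [ 0.19837853 -1.09777178  1.068133  ] [ 0.2049184   0.74643816 -0.63311809]
```

View pics/crop1.png

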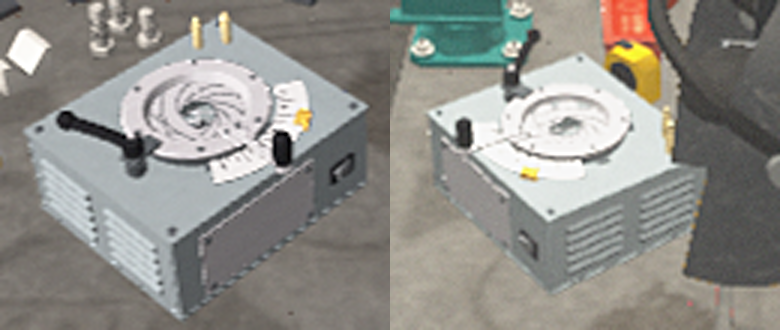

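Enlarged crop: the knob is at scene (283,150) and side (463,134). The clamp ball is at (65,120) and (533,36), and the marker at (302,119) and (528,173). Next I fit the pose.

```bash
cat > h.py <<'E'
import numpy as np
from scipy.optimize import least_squares
from workcell import optics
def proj(ci,X):
    p=np.array(ci["R"])@X+np.array(ci["t"]); p=np.array(ci["mtx"])@p; return p[:2]/p[2]
def pts(p):
    x,y,a,ri,mk,cl=p
    d=lambda t:np.array([np.cos(t),np.sin(t)])
    Rz=np.array([d(a),d(a+np.pi/2)]).T
    o=np.array([x,y]); W=lambda l,z:np.r_[o+Rz@np.array(l),z]
    return dict(FL=W([-.1,.115],.105),FR=W([-.1,-.115],.105),RL=W([.1,.115],.105),RR=W([.1,-.115],.105),
      knob=W(.118*d(2.705+ri),.147),mark=W(.0955*d(mk),.121),
      piv=W(.082*d(1.745),.154),ball=W(.082*d(1.745)+.056*d(.524+cl),.154))
E
python3 - <<'E'
from h import *
S=dict(RL=(25,130),FL=(173,238),FR=(368,103),RR=(205,18),knob=(283,150),mark=(302,119),ball=(65,120))
D=dict(FL=(427,115),FR=(547,207),RR=(702,167),RL=(575,55),knob=(463,134),mark=(528,173),ball=(533,36))
obs=[(optics.camera_info("scene"),k,np.array([135+u/3,195+v/3])) for k,(u,v) in S.items()]+[(optics.camera_info("side"),k,np.array([200+(u-390)/3,115+v/3])) for k,(u,v) in D.items()]
f=lambda p:np.concatenate([proj(c,pts(p)[k])-o for c,k,o in obs])
best=min((least_squares(f,[.55,.35,a,.3,3.5,.2],loss="soft_l1") for a in np.arange(-3,3,.7)),key=lambda r:r.cost)
print(best.x,best.cost);print(np.round(best.fun.reshape(-1,2),1).tolist())
for k,v in pts(best.x).items():print(k,v.round(4))
print("target ring",best.x[4]-2.705)
E
```

```text
[ 0.53365922  0.25250651  0.35739967  0.37828003  3.71006998 -0.00689793] 19.51548106610155
[[-0.1, 0.5], [0.3, 1.8], [-0.4, 0.5], [4.5, -0.6], [0.0, -0.9], [-0.1, -0.9], [1.1, -0.2], [-0.9, -1.2], [0.2, 3.9], [1.8, -6.3], [0.9, -1.1], [-0.2, -0.8], [-0.3, -1.9], [-0.6, -0.4]]
FL [0.3997 0.3253 0.105 ]
FR [0.4802 0.1098 0.105 ]
RL [0.5871 0.3952 0.105 ]
RR [0.6676 0.1798 0.105 ]
knob [0.4209 0.2177 0.147 ]
mark [0.4763 0.1762 0.121 ]
piv [0.4921 0.3232 0.154 ]
ball [0.528  0.3662 0.154 ]
target ring 1.0050699815595627
```

Run:
```python
from h import *
def ray(n,u,v,z):
    c=optics.camera_info(n);R=np.array(c["R"]);t=np.array(c["t"]);C=-R.T@t
    d=R.T@np.linalg.inv(c["mtx"])@np.array([u*.7,v*.7,1]);return (C+d*(z-C[2])/d[2]).round(3)
print("stand",ray("scene",404,308,0),ray("side",443,350,0))
for z in(.2,.3,.4):print(z,[ray("scene",*p,z)[:2] for p in((350,155),(470,155),(370,245))],[ray("side",*p,z)[:2] for p in((425,200),(430,295),(515,260))])
print("tape",ray("scene",172,375,0))
```

```text
stand [ 0.613 -0.05   0.   ] [ 0.604 -0.061  0.   ]
0.2 [array([ 1.004, -0.107]), array([ 0.867, -0.382]), array([0.608, 0.039])] [array([0.637, 0.178]), array([ 0.551, -0.117]), array([ 0.735, -0.063])]
0.3 [array([ 0.809, -0.016]), array([ 0.692, -0.25 ]), array([0.472, 0.108])] [array([0.587, 0.031]), array([ 0.511, -0.23 ]), array([ 0.674, -0.182])]
0.4 [array([0.614, 0.076]), array([ 0.517, -0.118]), array([0.335, 0.178])] [array([ 0.536, -0.116]), array([ 0.47 , -0.343]), array([ 0.612, -0.301])]
tape [0.641 0.463 0.   ]
```

{"op": "play_rows", "data": {
  "commands": [
    [2, 0, 0, 0, 0, 0],
    [4, 0, 0, 0, 0, 0],
    [4, 0, 0, 0, 0, 0],
    [4, 0, 0, 0, 0, 0],
    [4, 0, 0, 0, 0, 0]
  ],
  "grip": 1,
  "force": 20
}}

```text
time: 0.62
tool_pos: [0.6747, 0.1814, 0.2311]
tcp_rot: [-2.222, -2.22, 0.0]
wrist_force: [1.4, -0.9, 0.2]
width: 0.304
grip_force: 0.0
```

{"op": "play_rows", "data": {
  "commands": [
    [3.5, -2, 0, 0, 0, 0],
    [3.5, -3, 0, 0, 0, 0],
    [3.5, -3, 0, 0, 0, 0],
    [3.0, -2.4, 0, 0, 0, 0],
    [0, 0, 0, 0, 0, 0]
  ]
}}

```text
time: 1.03
tool_pos: [0.572, 0.3137, 0.231]
tcp_rot: [-2.212, -2.225, 0.001]
wrist_force: [-0.6, -0.8, 0.7]
width: -0.0
grip_force: 0.0
```

{"op": "play_rows", "data": {
  "commands": [
    [0, 0, 0, 0, 0, 0],
    [0, 0, 0, 0, 0, 0]
  ]
}}

```text
time: 1.2
tool_pos: [0.5768, 0.3082, 0.2312]
tcp_rot: [2.22, 2.222, -0.0]
wrist_force: [-0.0, -0.3, -0.6]
width: 0.003
grip_force: 0.0
```

Run:
```python
from h import *
from workcell import sensors
import cv2
c=optics.camera_info("wrist")
s=sensors.read_state();print(s["time"],s["tool_pos"],s["tcp_rot"],s["wrist_force"])
im=np.ascontiguousarray(optics.read_camera("wrist")[:,:,::-1])
P=pts([0.5337,0.2525,0.3574,0.3783,3.7101,0])
P.update(tcp=s["tool_pos"])
for k,v in P.items():
    u=proj(c,v);print(k,u.round(0))
    if abs(u).max()<2000: cv2.circle(im,tuple(int(a) for a in u),2,(0,0,255),-1)
cv2.imwrite("pics/w1.png",cv2.resize(im,(800,600)))
```

```text
1.2 [0.57682827 0.30820921 0.23121684] [ 2.21984108e+00  2.22204504e+00 -2.94947526e-04] [-0.00763402 -0.32507502 -0.64038836]
FL [ 63. 184.]
FR [185. 392.]
RL [294.  93.]
RR [376. 334.]
knob [ 84. 328.]
mark [169. 349.]
piv [155. 204.]
ball [203. 139.]
tcp [280. 281.]
```

View pics/w1.png

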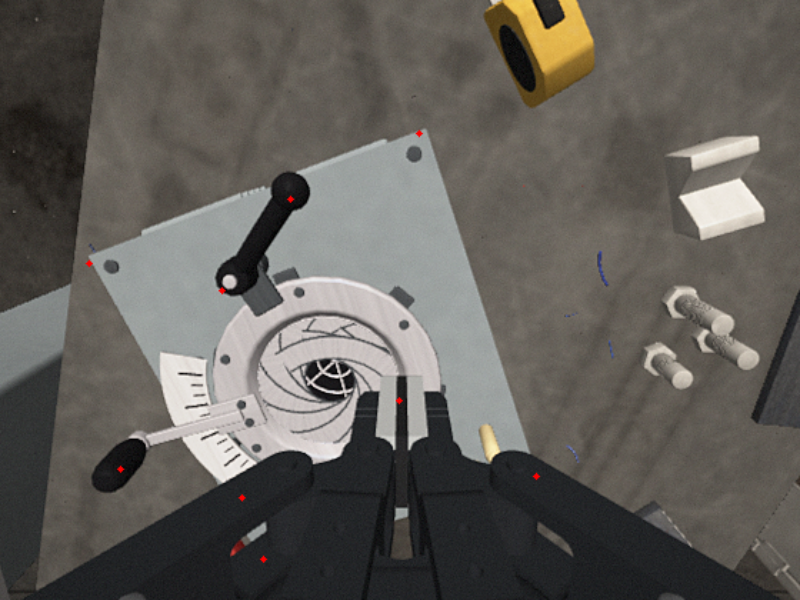

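The overlay agrees with the picture to about 3 mm; the ball is at (290,190). Moving beside the ball and lowering.

{"op": "play_rows", "data": {
  "commands": [
    [2.7, -0.5, 0, 0, 0, 0],
    [2.7, -0.5, 1, 0, 0, 0],
    [0, 0, 2.5, 0, 0, 0],
    [0, 0, 2.5, 0, 0, 0],
    [0, 0, 2.5, 0, 0, 0]
  ]
}}

```text
time: 1.67
tool_pos: [0.5684, 0.3614, 0.1458]
tcp_rot: [2.223, 2.219, 0.002]
wrist_force: [-0.2, 1.2, 0.1]
width: 0.001
grip_force: 0.0
```

{"op": "play_rows", "data": {
  "commands": [
    [0, 0, 0, 0, 0, 0],
    [0, -0.7, 0, 0, 0, 0],
    [0.5, -0.7, 0, 0, 0, 0],
    [0.3, -0.7, 0, 0, 0, 0],
    [0.3, -0.7, 0, 0, 0, 0]
  ]
}}

```text
time: 2.08
tool_pos: [0.5408, 0.3748, 0.1493]
tcp_rot: [2.221, 2.22, 0.011]
wrist_force: [4.8, 3.3, 0.5]
width: 0.0
grip_force: 2.3
```

{"op": "play_rows", "data": {
  "commands": [
    [0.3, -0.7, 0, 0, 0, 0],
    [0.3, -0.7, 0, 0, 0, 0],
    [0.2, -0.7, 0, 0, 0, 0],
    [0, -0.7, 0, 0, 0, 0],
    [0, 0, 0, 0, 0, 0]
  ]
}}

```text
time: 2.5
tool_pos: [0.5097, 0.382, 0.1477]
tcp_rot: [2.22, 2.223, 0.002]
wrist_force: [1.5, 0.7, 2.4]
width: -0.003
grip_force: 1.3
```

{"op": "play_rows", "data": {
  "commands": [
    [0, -0.6, 0, 0, 0, 0],
    [0, -0.6, 0, 0, 0, 0],
    [0, -0.4, 0, 0, 0, 0],
    [0, 0, 0, 0, 0, 0],
    [0, 0, 0, 0, 0, 0]
  ]
}}

```text
time: 2.92
tool_pos: [0.4938, 0.3806, 0.1456]
tcp_rot: [-2.221, -2.221, 0.003]
wrist_force: [1.8, -0.6, 1.2]
width: -0.004
grip_force: 0.7
```

{"op": "play_rows", "data": {
  "commands": [
    [0, 1.0, 0, 0, 0, 0],
    [0, 1.0, -2.0, 0, 0, 0],
    [0, 0, -3.0, 0, 0, 0],
    [-2, 0, -3.0, 0, 0, 0],
    [0, 0, 0, 0, 0, 0]
  ]
}}

```text
time: 3.33
tool_pos: [0.5181, 0.3609, 0.2324]
tcp_rot: [2.221, 2.218, 0.011]
wrist_force: [1.1, 1.3, 0.5]
width: -0.002
grip_force: 0.0
```

Run:
```python
from workcell import sensors, optics
import cv2, numpy as np
a=optics.read_camera("scene")[195:305,135:265,::-1]; b=optics.read_camera("wrist")[:,:,::-1]
cv2.imwrite("pics/c2.png",np.hstack([cv2.resize(a,(390,330),interpolation=cv2.INTER_CUBIC),cv2.resize(b,(400,330))]))
s=sensors.read_state();print(s["time"],s["tool_pos"],s["wrist_force"])
```

```text
3.4333 [0.51592015 0.36101918 0.22740805] [-0.32583453  0.9433542  -0.45012454]
```

View pics/c2.png

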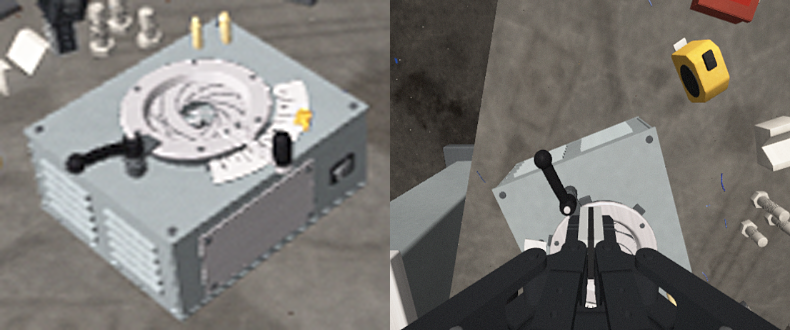

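The clamping lever is round: the ball moved from (65,120) to (77,162) in the scene view, roughly 1.1 rad. Next is the knob.

{"op": "play_rows", "data": {
  "commands": [
    [-2, -2, 0, 0, 0, 0],
    [-3, -3, 0, 0, 0, 0],
    [-3, -3, 0, 0, 0, 0],
    [-2.2, -2.7, 0, 0, 0, 0],
    [0, 0, 0, 0, 0, -0.11]
  ]
}}

```text
time: 3.85
tool_pos: [0.4019, 0.2557, 0.2219]
tcp_rot: [-2.093, -2.338, 0.017]
wrist_force: [-0.8, 0.7, 0.1]
width: 0.002
grip_force: 0.0
```

{"op": "play_rows", "data": {
  "commands": [
    [0, 0, 0, 0, 0, -0.12],
    [0, 0, 0, 0, 0, -0.12],
    [0, 0, 0, 0, 0, -0.12],
    [0, 0, 0, 0, 0, -0.12],
    [0, 0, 0, 0, 0, 0]
  ]
}}

```text
time: 4.27
tool_pos: [0.4077, 0.2598, 0.224]
tcp_rot: [-1.474, -2.771, 0.006]
wrist_force: [0.0, -0.2, 0.2]
width: -0.002
grip_force: 0.0
```

Run:
```python
from h import *
from workcell import sensors
import cv2
c=optics.camera_info("wrist")
s=sensors.read_state();print(s["time"],s["tool_pos"],s["tcp_rot"],s["wrist_force"])
im=np.ascontiguousarray(optics.read_camera("wrist")[:,:,::-1])
P=pts([0.5337,0.2525,0.3574,0.3783,3.7101,1.1])
for k,v in P.items():
    u=proj(c,v);print(k,u.round(0))
    if abs(u).max()<2000: cv2.circle(im,tuple(int(a) for a in u),2,(0,0,255),-1)
cv2.imwrite("pics/w3.png",cv2.resize(im,(800,600)))
```

```text
4.2667 [0.40769666 0.25984318 0.22402629] [-1.47434197 -2.77118744  0.00554843] [ 0.01452107 -0.23200179  0.15586515]
FL [320. 132.]
FR [256. 370.]
RL [562. 192.]
RR [451. 408.]
knob [263. 279.]
mark [292. 331.]
piv [438. 220.]
ball [468. 136.]
```

View pics/w3.png

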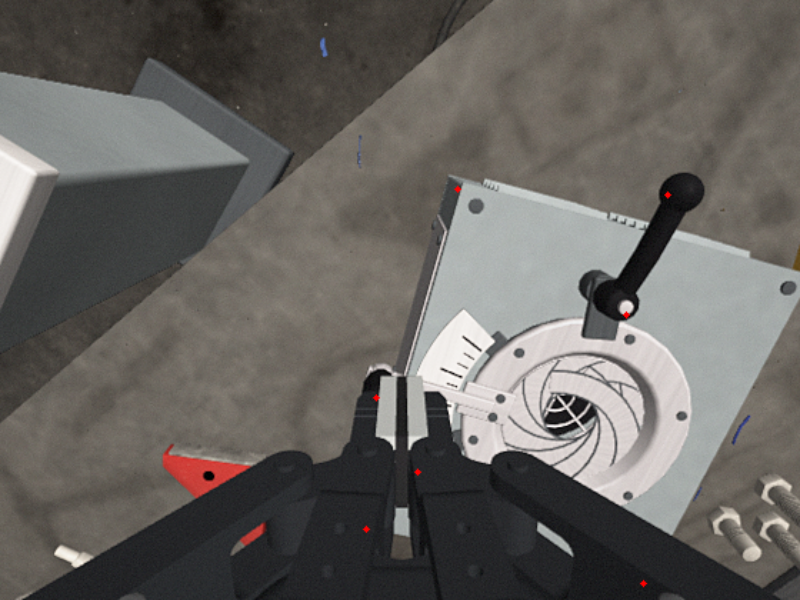

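The ring knob is at about (378,378), just beside and below the fingers, as predicted. Lowering and pushing along tool -x.

{"op": "play_rows", "data": {
  "commands": [
    [0, -1.4, 1.5, 0, 0, 0],
    [0, 0, 2.5, 0, 0, 0],
    [0, 0, 2.5, 0, 0, 0],
    [0, 0, 2.0, 0, 0, 0],
    [0, 0, 0, 0, 0, 0]
  ]
}}

```text
time: 4.73
tool_pos: [0.3932, 0.2504, 0.1357]
tcp_rot: [-1.481, -2.764, 0.014]
wrist_force: [-0.6, 0.0, 0.0]
width: -0.001
grip_force: 0.0
```

{"op": "play_rows", "data": {
  "commands": [
    [-0.6, 0, 0, 0, 0, 0],
    [-0.6, 0, 0, 0, 0, 0],
    [-0.6, 0, 0, 0, 0, 0],
    [-0.6, 0, 0, 0, 0, 0],
    [-0.6, 0, 0, 0, 0, 0]
  ]
}}

```text
time: 5.15
tool_pos: [0.4144, 0.2275, 0.1424]
tcp_rot: [-1.481, -2.77, -0.002]
wrist_force: [-2.8, 1.5, 1.3]
width: -0.0
grip_force: 1.4
```

{"op": "play_rows", "data": {
  "commands": [
    [-0.7, 0, 0, 0, 0, 0],
    [-0.7, 0, 0, 0, 0, 0],
    [-0.7, 0, 0, 0, 0, 0],
    [-0.7, 0, 0, 0, 0, 0],
    [-0.7, 0, 0, 0, 0, 0]
  ]
}}

```text
time: 5.57
tool_pos: [0.4338, 0.1978, 0.1413]
tcp_rot: [1.48, 2.771, -0.0]
wrist_force: [-2.1, 1.6, 1.5]
width: 0.004
grip_force: 1.2
```

{"op": "play_rows", "data": {
  "commands": [
    [-0.7, 0, 0, 0, 0, 0],
    [-0.7, 0, 0, 0, 0, 0],
    [0, 0, 0, 0, 0, 0],
    [0, 0, 0, 0, 0, 0]
  ]
}}

```text
time: 5.9
tool_pos: [0.4419, 0.1863, 0.1414]
tcp_rot: [1.48, 2.77, -0.0]
wrist_force: [-0.2, 0.3, -0.1]
width: 0.001
grip_force: 0.0
```

Run:
```python
from workcell import sensors, optics
import cv2, numpy as np
a=optics.read_camera("scene")[195:295,180:280,::-1]; b=optics.read_camera("side")[120:220,200:300,::-1]
cv2.imwrite("pics/c4.png",np.hstack([cv2.resize(i,(400,400),interpolation=cv2.INTER_CUBIC) for i in(a,b)]))
s=sensors.read_state();print(s["time"],s["tool_pos"],s["wrist_force"])
```

```text
6.0 [0.44137311 0.1866653  0.14128482] [0.23179197 0.26176399 0.85854687]
```

View pics/c4.png

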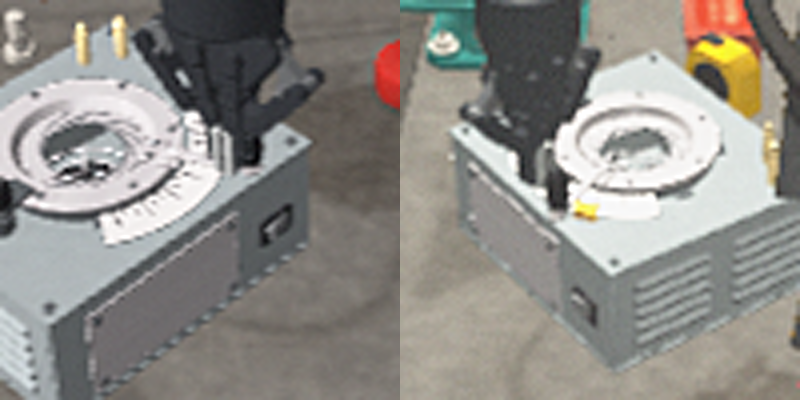

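Side half: the knob is at (557,190) and the marker at (586,210). In the scene half the knob is at (250,150). The bar is still short of the marker.

Run:
```python
from h import *
D,S=optics.camera_info("side"),optics.camera_info("scene")
for dy in(0,.003):
    F=lambda r,m=3.71:pts([.5337,.2525+dy,.3574,r,m,1])
    r=[least_squares(lambda r:proj(c,F(r[0])["knob"])-o,[.8]).x[0] for c,o in((D,[239.25,167.5]),(S,[242.5,232.5]))]
    m=[least_squares(lambda m:proj(c,F(.5,m[0])["mark"])-o,[3.7]).x[0]-2.705 for c,o in((D,[246.5,172.5]),(D,[246,172.7]),(S,[235.7,234.7]))]
    print(dy,"ring",np.round(r,3),"marker",np.round(m,3))
```

```text
0 ring [0.923 0.839] marker [1.044 1.029 0.97 ]
0.003 ring [0.934 0.863] marker [1.054 1.04  0.996]
```

{"op": "play_rows", "data": {
  "commands": [
    [-0.5, 0, 0, 0, 0, 0],
    [-0.5, 0, 0, 0, 0, 0],
    [-0.3, 0, 0, 0, 0, 0],
    [0, 0, 0, 0, 0, 0],
    [0, 0, 0, 0, 0, 0]
  ]
}}

```text
time: 6.42
tool_pos: [0.4485, 0.1756, 0.1413]
tcp_rot: [1.48, 2.771, -0.001]
wrist_force: [0.9, 0.4, 0.6]
width: -0.0
grip_force: 0.0
```

{"op": "play_rows", "data": {
  "commands": [
    [1.0, 0, 0, 0, 0, 0],
    [1.5, 0, 0, 0, 0, 0],
    [0, 0, -3, 0, 0, 0],
    [0, 0, -4, 0, 0, 0],
    [0, 0, -3, 0, 0, 0]
  ]
}}

```text
time: 6.83
tool_pos: [0.4336, 0.1973, 0.2428]
tcp_rot: [-1.478, -2.772, 0.001]
wrist_force: [1.3, 0.8, 0.9]
width: 0.002
grip_force: 0.0
```

{"op": "play_rows", "data": {
  "commands": [
    [-3, 2, 0, 0, 0, 0],
    [-4, 2, 0, 0, 0, 0],
    [-4, 2, 0, 0, 0, 0],
    [-2, 0, 0, 0, 0, 0],
    [0, 0, 0, 0, 0, 0]
  ]
}}

```text
time: 7.25
tool_pos: [0.5536, 0.1228, 0.2409]
tcp_rot: [1.483, 2.768, -0.002]
wrist_force: [-0.4, 0.8, 0.1]
width: -0.004
grip_force: 0.0
```

Run:
```python
from h import *
from workcell import sensors
import cv2
c=optics.camera_info("wrist")
s=sensors.read_state();print(s["time"],s["tool_pos"],s["tcp_rot"],s["wrist_force"])
b=optics.read_camera("wrist");cv2.imwrite("pics/raw5.png",b[:,:,::-1])
np.savez("w5.npz",**c)
cv2.imwrite("pics/w5.png",cv2.resize(b[:,:,::-1],(800,600)))
```

```text
7.25 [0.55355801 0.12283571 0.24094848] [ 1.48297224e+00  2.76817115e+00 -2.41173749e-03] [-0.37447994  0.80559713  0.06332377]
```

View pics/w5.png

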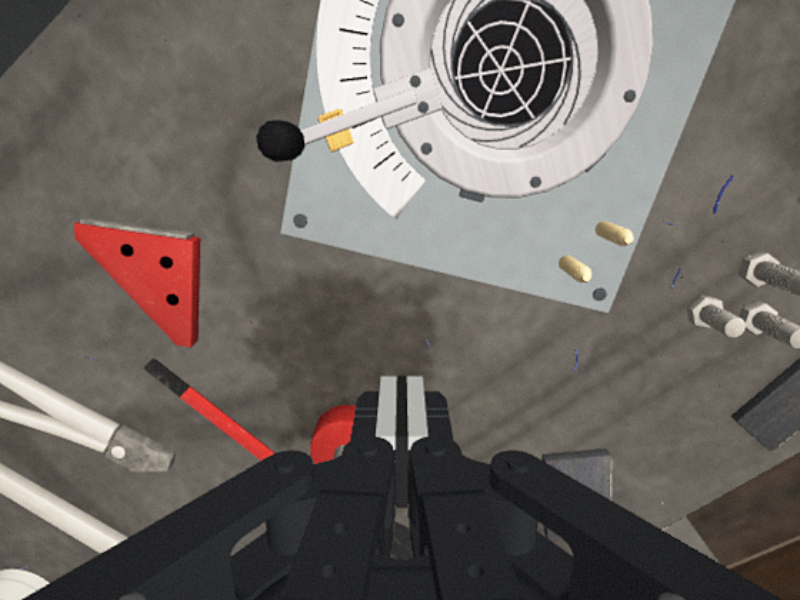

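The bar crosses the brass clip near (335,130). I'll zoom in to check the centring.

Run:
```python
import cv2
i=cv2.imread("pics/raw5.png")[55:125,170:270];cv2.imwrite("pics/z5.png",cv2.resize(i,(800,560),interpolation=cv2.INTER_CUBIC))
```

```text
(no output)
```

View pics/z5.png

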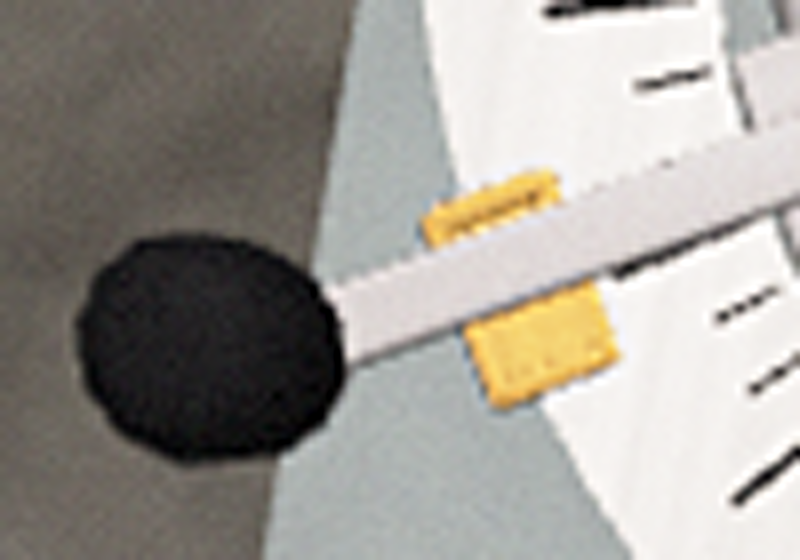

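The bar is about 1 mm from the clip's middle, or about 0.01 rad, once parallax is allowed for. Now round to the far side of the clamping lever.

{"op": "play_rows", "data": {
  "commands": [
    [2, 0.5, 0, 0, 0, 0],
    [4, 0.6, 0, 0, 0, 0],
    [4, 0.6, 0, 0, 0, 0],
    [4, 0.6, 0, 0, 0, 0],
    [4, 0.6, 0, 0, 0, 0]
  ]
}}

```text
time: 7.72
tool_pos: [0.4726, 0.2929, 0.2412]
tcp_rot: [-1.479, -2.771, 0.001]
wrist_force: [0.4, 0.1, 0.0]
width: -0.003
grip_force: 0.0
```

{"op": "play_rows", "data": {
  "commands": [
    [4, 0.6, 0, 0, 0, 0],
    [4, 0.6, 0, 0, 0, 0],
    [3.5, 0.4, 0, 0, 0, 0],
    [0, 0, 0, 0, 0, 0.12],
    [0, 0, 0, 0, 0, 0.12]
  ]
}}

```text
time: 8.13
tool_pos: [0.4211, 0.398, 0.2411]
tcp_rot: [-1.801, -2.573, 0.001]
wrist_force: [0.4, -0.0, -0.0]
width: -0.0
grip_force: 0.0
```

{"op": "play_rows", "data": {
  "commands": [
    [0, 0, 0, 0, 0, 0.12],
    [0, 0, 0, 0, 0, 0.12],
    [0, 0, 0, 0, 0, 0.12],
    [0, 0, 0, 0, 0, 0.12],
    [0, 0, 0, 0, 0, 0.12]
  ]
}}

```text
time: 8.55
tool_pos: [0.4225, 0.3959, 0.2411]
tcp_rot: [-2.485, -1.921, 0.002]
wrist_force: [-0.1, -0.1, -0.0]
width: 0.001
grip_force: 0.0
```

{"op": "play_rows", "data": {
  "commands": [
    [0, 0, 0, 0, 0, 0.12],
    [0, 0, 0, 0, 0, 0],
    [0, 0, 0, 0, 0, 0]
  ]
}}

```text
time: 8.8
tool_pos: [0.4231, 0.3958, 0.2412]
tcp_rot: [-2.588, -1.781, 0.001]
wrist_force: [-0.5, -0.0, -0.5]
width: -0.002
grip_force: 0.0
```

Run:
```python
from h import *
from workcell import sensors
import cv2
c=optics.camera_info("wrist")
s=sensors.read_state();print(s["time"],s["tool_pos"],s["tcp_rot"],s["wrist_force"])
im=np.ascontiguousarray(optics.read_camera("wrist")[:,:,::-1])
for cl in(1.0,1.1,1.2):
    u=proj(c,pts([.5337,.2545,.3574,1,3.71,cl])["ball"]);print(cl,u); cv2.circle(im,tuple(int(a) for a in u),2,(0,0,255),-1)
cv2.imwrite("pics/w6.png",cv2.resize(im,(800,600)))
```

```text
8.8 [0.42312092 0.39575677 0.24118103] [-2.58802032e+00 -1.78064107e+00  1.05558352e-03] [-0.51244072 -0.03241807 -0.5256317 ]
1.0 [356.54452267 216.76330987]
1.1 [350.39558916 221.63392353]
1.2 [344.81247604 226.97320434]
```

View pics/w6.png

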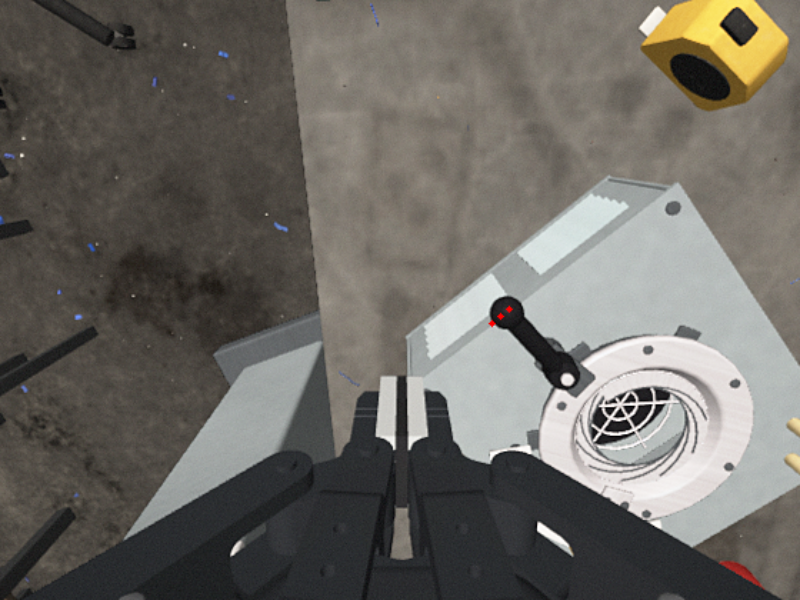

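The ball is at (507,313), at about 1.05 rad, with the fingers clear on its free side. Lowering and pushing back.

{"op": "play_rows", "data": {
  "commands": [
    [0, 0, 2.5, 0, 0, 0],
    [0, 0, 2.5, 0, 0, 0],
    [0, 0, 2.5, 0, 0, 0],
    [0, 0, 2.0, 0, 0, 0],
    [0, 0, 0, 0, 0, 0]
  ]
}}

```text
time: 9.27
tool_pos: [0.4212, 0.393, 0.1411]
tcp_rot: [2.589, 1.778, -0.015]
wrist_force: [-0.7, -0.9, -1.0]
width: -0.0
grip_force: 0.0
```

{"op": "play_rows", "data": {
  "commands": [
    [0, 0.8, 0, 0, 0, 0],
    [0.2, 0.8, 0, 0, 0, 0],
    [0.2, 0.7, 0, 0, 0, 0],
    [0.2, 0.6, 0, 0, 0, 0],
    [0.2, 0.6, 0, 0, 0, 0]
  ]
}}

```text
time: 9.68
tool_pos: [0.4611, 0.3924, 0.1484]
tcp_rot: [-2.59, -1.771, -0.005]
wrist_force: [-6.9, 9.7, 3.6]
width: -0.001
grip_force: 5.2
```

{"op": "play_rows", "data": {
  "commands": [
    [0.2, 0.6, 0, 0, 0, 0],
    [0.2, 0.6, 0, 0, 0, 0],
    [0.1, 0.6, 0, 0, 0, 0],
    [0, 0.6, 0, 0, 0, 0],
    [0, 0.6, 0, 0, 0, 0]
  ]
}}

```text
time: 10.1
tool_pos: [0.4911, 0.3857, 0.1481]
tcp_rot: [-2.591, -1.774, -0.005]
wrist_force: [-2.2, 3.4, 1.8]
width: 0.002
grip_force: 1.8
```

{"op": "play_rows", "data": {
  "commands": [
    [0, 0.6, 0, 0, 0, 0],
    [0, 0.6, 0, 0, 0, 0],
    [0, 0.4, 0, 0, 0, 0],
    [0, 0.3, 0, 0, 0, 0],
    [0, 0.2, 0, 0, 0, 0]
  ]
}}

```text
time: 10.52
tool_pos: [0.5098, 0.3757, 0.1463]
tcp_rot: [2.592, 1.774, -0.001]
wrist_force: [-2.4, 0.8, 3.5]
width: 0.003
grip_force: 1.9
```

{"op": "play_rows", "data": {
  "commands": [
    [-0.1, 0.2, 0, 0, 0, 0],
    [-0.1, 0.2, 0, 0, 0, 0],
    [0, 0, 0, 0, 0, 0]
  ]
}}

```text
time: 10.77
tool_pos: [0.5103, 0.3752, 0.1463]
tcp_rot: [-2.588, -1.771, 0.002]
wrist_force: [-8.4, 8.5, 4.5]
width: -0.004
grip_force: 5.9
```

{"op": "play_rows", "data": {
  "commands": [
    [-0.1, 0.2, 0, 0, 0, 0],
    [-0.1, 0.2, 0, 0, 0, 0],
    [0, 0, 0, 0, 0, 0]
  ]
}}

```text
time: 11.02
tool_pos: [0.5107, 0.3748, 0.1463]
tcp_rot: [-2.583, -1.767, 0.004]
wrist_force: [-15.4, 17.3, 5.3]
width: 0.008
grip_force: 10.5
```

The lever is on its stop: the force rises and nothing moves. Backing off and checking.

{"op": "play_rows", "data": {
  "commands": [
    [0, -1.0, 0, 0, 0, 0],
    [0, -1.5, 0, 0, 0, 0],
    [0, -1, -3, 0, 0, 0],
    [0, 0, -4, 0, 0, 0],
    [0, 0, -4, 0, 0, 0]
  ]
}}

```text
time: 11.43
tool_pos: [0.4806, 0.3811, 0.2546]
tcp_rot: [2.59, 1.775, -0.009]
wrist_force: [0.8, 0.3, 0.4]
width: 0.001
grip_force: 0.0
```

{"op": "play_rows", "data": {
  "commands": [
    [0, -2, -2, 0, 0, 0],
    [0, -3, 0, 0, 0, 0],
    [0, -3, 0, 0, 0, 0],
    [0, 0, 0, 0, 0, 0],
    [0, 0, 0, 0, 0, 0]
  ]
}}

```text
time: 11.85
tool_pos: [0.407, 0.4111, 0.2758]
tcp_rot: [2.589, 1.777, -0.001]
wrist_force: [-0.1, -0.4, 0.5]
width: 0.0
grip_force: 0.0
```

Run:
```python
from workcell import sensors, optics
import cv2, numpy as np
a=optics.read_camera("scene")[195:295,140:240,::-1]; b=optics.read_camera("side")[120:220,200:300,::-1]
cv2.imwrite("pics/c7.png",np.hstack([cv2.resize(i,(400,400),interpolation=cv2.INTER_CUBIC) for i in(a,b)]))
s=sensors.read_state();print(s["time"],s["tool_pos"],s["wrist_force"])
```

```text
11.95 [0.40840286 0.41070766 0.27555243] [-0.03367857  0.24935943  0.76308419]
```

View pics/c7.png

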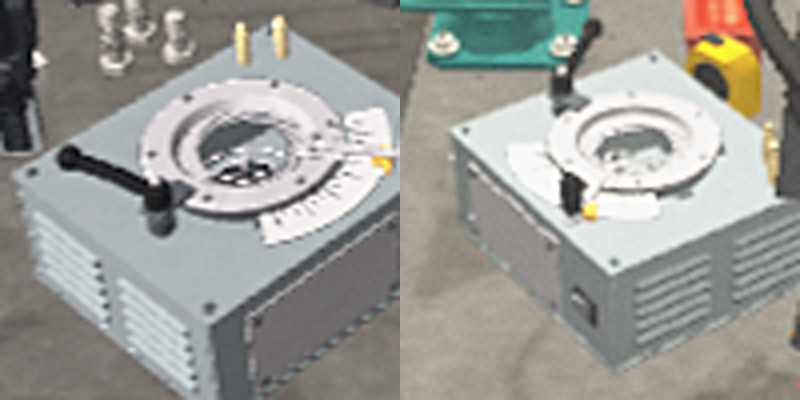

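The ball is back at its starting position (scene crop (70,158)) and the bar still crosses the brass clip at (382,157).

```bash
python3 -c "
from workcell import order
print(order.finish_job())"
```

```text
the job is handed in; nothing more can be done
None
```

I freed the clamping lever, centred the ring lever's bar over the marker (about 1 mm off before clamping, still over the clip after), pushed the clamp back to its stop, and handed the job in at about 12 s; the hand-in gave no verdict.

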